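# Free-running check of a centrifuge rotor

## Robot

A 6-joint arm with a two-finger parallel gripper is mounted at the origin on a cart in front of the work surface, level with it; the furniture and walls round the work are solid. World frame = base frame: x ahead of the robot, y to its left, z up, the work surface at z = 0. Lengths are in mm, angles in rad, forces in N, time in s.
With the tool pointing down it reaches from about 300 to 775 mm from the base axis. Payload 14.6 kg.
Tool frame: the origin (TCP) lies midway between the tips of the shut fingers; the grasp point (between the pads) lies ctrl.grasp_offset behind it (ctrl.grasp_offset is the distance from the TCP to the grasp point, in mm); z points along the fingers, y is the line along which they close (so a half turn about z gives the same grasp; the last joint's range is limited). The gripper opens to 94 mm and grips with 3 to 60 N. Pads are 16 mm wide; open, the fingers measure 119 mm over their backs; the gripper's body (75 mm by 177 mm) begins 78 mm behind the grasp point.
Start: joints at [-1.237, 0.3, 1.521, -0, 1.321, -0.067], TCP at [214.577, -506.404, 168.146] pointing down, gripper open.
Joint ranges: [-3.03, 3.03], [-0.79, 2.21], [0.23, 2.52], [-1.04, 4.18], [0, 3.07], [-2.55, 2.55]. Speed limits (rad/s): [2.22, 2.22, 2.57, 3.14, 3.14, 3.14].

## Interface

Orientations are given as [roll, pitch, yaw] about the fixed x, y, z axes, in that order (R = Rz(yaw) Ry(pitch) Rx(roll)).
In Python, from workcell import ctrl, cams gives the robot as it stands.
- The arm moves only by the tool drive_tool, never from a script. Its argument "targets" is a list that holds one entry, the list of rows, each a list of 4 numbers: the shift along the tool's x, y, z in cm, then the turn about the tool's z in degrees. A call has 1 to 10 rows; each row is the pose to reach, as a shift and turn from the pose commanded when the call began, along the tool's axes at that moment; what a row does not reach only later rows make up. A row lasts 1/12 s, in which the tool goes at most 41.7 mm and 7.16 degrees, less where a joint would pass 70% of its speed; a pose out of reach is approached as far as the arm can. A call with a gripper value outside its range is refused whole. "fingers" is the finger opening in cm, from 0 to 9.4, set as the call begins (left out, the last holds). The fingers move at their own pace and stop on an object; the grip force is fixed at half the most. Time passes only in rows, so rows that repeat a pose let the fingers close. It gives the time, the measured TCP pose, the force, the opening and the grip force at its end, in the units of the state.
- ctrl.observe(): the state, without advancing time (a new reading comes with each control period).
- cams.capture(name): name is "scene" or "side" or "wrist"; returns the picture (480x640x3 uint8, blue, green, red); there is no depth.
- cams.camera_model(name): a dict with "fx", "fy", "cx", "cy" (pixels), "R" (3x3) and "t" (3): a world point X has camera coordinates R X + t; the wrist camera has in their place "T_tool_cam" (4x4, takes a point from camera to tool coordinates, whose origin is the TCP and whose axes are the flange's). Camera axes: x right, y down, z forward; pixel columns grow to the right and rows downward; lengths in mm; the calibration is good to about 2 mm. A picture is of the moment at which its call begins: read the wrist's pose just before it. camera_model takes no time and is no camera call.
- ctrl.close_job(): hands the job in; it is judged then, once.
The state is a dict: "time_s": time; "joint_pos": joint angles; "joint_velocities": joint speeds; "joint_efforts": joint torques, N m; "tcp_pos": TCP position; "tool_rot": TCP orientation; "force": force on the tool from outside, world axes, zero at the start; "ft_torque": the same for the moment, N m; "width": finger opening in mm; "finger_force": force on a finger pad.
Only numpy, scipy, OpenCV 4.12 (cv2) and the standard library are available. Lean on these libraries where they do the work, as an engineer would, in place of code of your own. Each camera call takes 0.05 s, during which the arm holds its last target. There are 200 camera calls.

## Task

The centrifuge has just been cleaned: check that its empty rotor runs free and leave it parked for loading. With one sweep of a fingertip against a tube sleeve, flick the rotor so that it coasts untouched for at least two full turns; then, while it is still turning, press a fingertip gently on the flat plate in its middle to brake it so that it stops with the red-collared sleeve at the black pointer on the front of the rim, and take the finger off. Do not catch the sleeves to stop it, do not let it come to rest anywhere else (no pushing it round afterwards), and leave the tube rack, the sample cup and the timer where they are.

Things in the scene. Friction and masses are not known exactly. Their poses are not given: they have to be found in the camera images.
- centrifuge: fixed: round white housing 244 mm across, origin under its centre, -x axis towards the pointer and control panel; rim 85 mm high, the rotor stands above it. A clear domed lid 235 mm across stands open at the back (+x side): its lower edge is 130 mm from the spindle axis, it leans back, its top is 0.32 m above the worktop
- rotor_centre (a point): centre of the flat top of the rotor's aluminium plate, on the vertical spindle axis, 105 mm above the worktop; fixed to the centrifuge. The plate is a flat disc 110 mm across with nothing on it up to 45 mm from the axis; to brake, press on it from above about 20 mm from this point
- mark (a point): fixed to the centrifuge: where the centre of the red sleeve's mouth stands when it is at the pointer: 62 mm from the spindle axis towards the black pointer, 127 mm above the worktop. The pointer is a black wedge 15 mm wide on the front of the rim, 108 to 122 mm from the axis
- red_sleeve (a point): centre of the mouth of the red-collared sleeve, 62 mm from the spindle axis and 22 mm above the plate; it turns with the rotor
- rotor (a joint): angle of the rotor about its vertical axis, rad, growing anticlockwise seen from above; 0 (and every whole turn) with the red sleeve at the pointer; starts between -pi and pi and counts on over whole turns, no stops. Runs freely: let go at 3 rad/s (sleeves at 0.19 m/s) it coasts some 15 to 24 s and 3 to 5 turns; much less will not do for two turns. Either direction will do
- rotor_head: the whole turning part, plate and sleeves, 0.36 kg; origin at rotor_centre, its -x axis points at the red sleeve. Its motor hangs in rubber bushings: pressed down it gives 1 mm for each 3 N, up to 8 mm, and springs back. A fingertip pressed on the plate with a few N stops it almost at once; as it is lifted off, the rotor may swing back 2 to 4 degrees
- sleeves: the rotor's four empty tube sleeves, 90 degrees apart (one red collar, three black): collars 27 mm across, 62 mm from the axis, tops 22 to 28 mm above the plate; sleeves tilted 28 degrees, feet sloping out and down into the bowl; origin as the rotor's. A fingertip swept along 8 to 18 mm above the plate and 60 mm from the axis pushes squarely on a collar
- tube_rack: clear rack 72 x 193 x 62 mm with three capped sample tubes standing in it (84 mm tubes, caps 90 mm above the worktop), origin under its centre, loose, not part of the job
- sample_cup: cup with yellow screw lid, 66 mm across, 68 mm high, origin under its centre, loose, not part of the job
- timer: white bench timer 60 x 68 x 24 mm, origin under its centre, loose, not part of the job

How it is judged:
By the outcome, as a careful person would: the job done as asked, in the order asked, and still so for the second after the job is handed in, with the robot touching nothing.
It also fails if it takes over 69 s, if anything falls off the work surface, if the arm or the gripper's body presses on something with over 40 N, if the wrist force passes 120 N, or if a joint passes its speed limit or range.

## Working session

There is one attempt and no reset: what is moved stays moved. The work goes in short steps, Python scripts to look and compute and a tool call to move; the robot and the scene stay as the last step left them, time stands still between calls to the robot, and variables do not carry over. Pictures are saved under pics/ and viewed, at most 10 in all, crops included, and the job is handed in when it is done.

Besides the shell and the picture viewer there is one more tool, called after "Emit:" by a JSON object that holds its "api" and its "payload". drive_tool: Moves the arm, as the interface text tells. Its arguments: {"type":"object","properties":{"targets":{"type":"array"},"fingers":{"type":"number"}},"required":["targets"]}

```bash
mkdir -p pics; ls; python3 - <<'E'
from workcell import ctrl,cams
import cv2,numpy as np
s=ctrl.observe();print(s['time_s'],s['tcp_pos'],s['tool_rot'],s['width'],ctrl.grasp_offset)
a=cams.capture('scene');b=cams.capture('side')
cv2.imwrite('pics/scene0.png',a);cv2.imwrite('pics/side0.png',b)
for n in('scene','side','wrist'):print(n,cams.camera_model(n))
E
```

```text
pics
0.0 [ 214.45700823 -506.11352529  167.56708739] [-3.14039371e+00 -9.16424761e-05  4.00769382e-01] 94.06166428904584 18.8
scene {'fx': 621.7530894103348, 'fy': 621.7530894103348, 'cx': 313.2862622035216, 'cy': 236.0366683411625, 'R': array([[-0.89802812, -0.43993155, -0.00239364],
       [-0.3109618 ,  0.63859337, -0.70391851],
       [ 0.31120453, -0.63139428, -0.71027671]]), 't': array([ 432.01154157,  235.72916287, 1384.18422105])}
side {'fx': 490.75272213049857, 'fy': 490.75272213049857, 'cx': 316.77288078514766, 'cy': 242.16645639756226, 'R': array([[-0.96476956, -0.26294322, -0.00897496],
       [-0.09552378,  0.38186507, -0.91926834],
       [ 0.24514261, -0.88602479, -0.39352912]]), 't': array([442.9106355 , 136.98007397, 779.71369153])}
wrist {'fx': 408.7131613319075, 'fy': 408.7131613319075, 'cx': 322.96622501207224, 'cy': 243.0101356911796, 'T_tool_cam': array([[-3.76647779e-04, -9.73144367e-01, -2.30195350e-01,
         6.63724237e+01],
       [ 9.99999856e-01, -2.78515077e-04, -4.58794438e-04,
         1.23461759e+00],
       [ 3.82360347e-04, -2.30195490e-01,  9.73144332e-01,
        -2.17091024e+02],
       [ 0.00000000e+00,  0.00000000e+00,  0.00000000e+00,
         1.00000000e+00]])}
```

View pics/scene0.png

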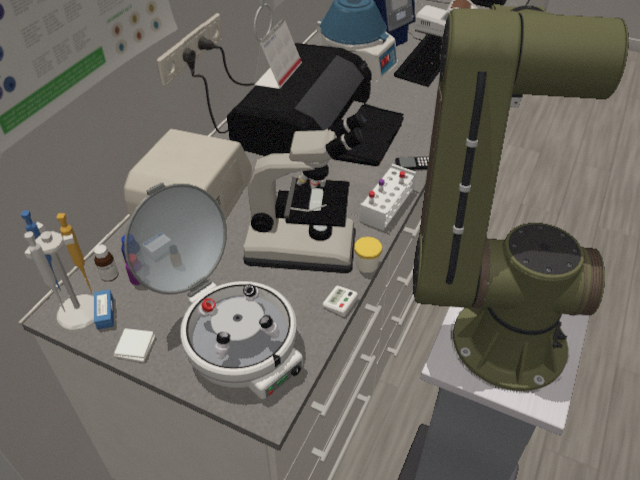

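View pics/side0.png

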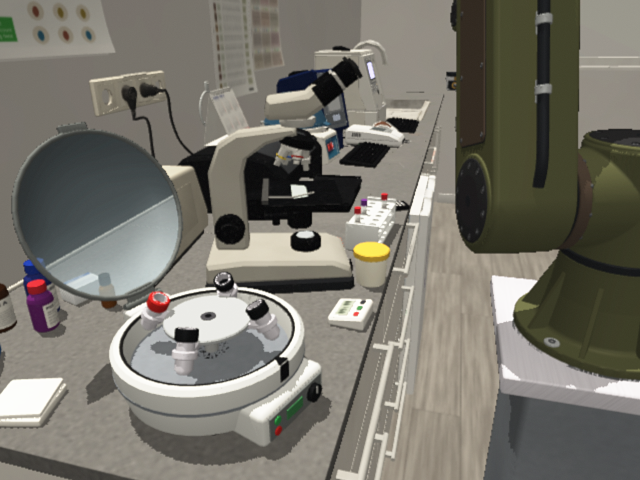

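The scene view shows the hub at (237,317), the pointer at (277,358) and the red collar at (208,305). In the side view they are at (208,316), (284,368) and (158,300). The rack, cup and timer are all on the far side, away from the centrifuge.

```bash
cat > h.py <<'E'
from workcell import ctrl,cams
import cv2,numpy as np
from scipy.spatial.transform import Rotation as Ro
def cam(n,s=None):
    m=cams.camera_model(n);K=np.array([[m['fx'],0,m['cx']],[0,m['fy'],m['cy']],[0,0,1]])
    if n!='wrist': return K,np.array(m['R']),np.array(m['t'])
    s=s or ctrl.observe();T=np.eye(4);T[:3,:3]=Ro.from_euler('xyz',s['tool_rot']).as_matrix();T[:3,3]=s['tcp_pos']
    W=np.linalg.inv(T@m['T_tool_cam']);return K,W[:3,:3],W[:3,3]
def ray(c,uv,z):
    K,R,t=c;o=-R.T@t;d=R.T@np.linalg.solve(K,[uv[0],uv[1],1]);return o+d*(z-o[2])/d[2]
def proj(c,X):
    K,R,t=c;p=K@(R@np.asarray(X)+t);return p[:2]/p[2]
def redblob(im,box=None):
    h=cv2.cvtColor(im,cv2.COLOR_BGR2HSV);m=((h[...,0]<8)|(h[...,0]>172))&(h[...,1]>150)&(h[...,2]>70)
    n,l,st,ce=cv2.connectedComponentsWithStats(m.astype(np.uint8))
    return [(st[i,4],*ce[i].round(1)) for i in range(1,n) if st[i,4]>15]
E
python3 - <<'E'
from h import *
for n,f,hub,pt,red in(('scene','scene0',(237,317.5),(277,358),(208,305)),('side','side0',(208,316),(284,368),(158,298))):
    c=cam(n);H=ray(c,hub,105);P=ray(c,pt,85);r=ray(c,red,127)
    print(n,H,P,r,np.linalg.norm((P-H)[:2]),np.linalg.norm((r-H)[:2]),np.degrees(np.arctan2(*(P-H)[1::-1])),np.degrees(np.arctan2(*(r-H)[1::-1])))
    print(redblob(cv2.imread(f'pics/{f}.png')))
s=ctrl.observe();print(s['joint_pos'])
E
```

```text
scene [526.40222615 270.23267929 105.        ] [410.49723143 310.17372988  85.        ] [587.25650117 282.34745362 127.        ] 122.59386331891494 62.04845320068635 160.98596508547064 11.259152992768207
[(np.int32(31), np.float64(384.1), np.float64(61.2)), (np.int32(65), np.float64(289.3), np.float64(71.7)), (np.int32(19), np.float64(401.6), np.float64(174.1)), (np.int32(22), np.float64(371.3), np.float64(194.0)), (np.int32(90), np.float64(207.2), np.float64(305.3))]
side [527.62059643 272.71508614 105.        ] [408.75740788 323.85830788  85.        ] [591.00718454 281.20386921 127.        ] 129.3989440571681 63.9524744674391 156.7192578800841 7.6277126703002684
[(np.int32(23), np.float64(329.5), np.float64(146.7)), (np.int32(29), np.float64(383.9), np.float64(196.0)), (np.int32(30), np.float64(357.0), np.float64(209.5)), (np.int32(229), np.float64(36.2), np.float64(286.4)), (np.int32(225), np.float64(156.5), np.float64(304.3)), (np.int32(48), np.float64(277.9), np.float64(430.1))]
[-1.23659114e+00  3.00430881e-01  1.52151199e+00  8.52196677e-06
  1.32068184e+00 -6.65682810e-02]
```

```bash
python3 - <<'E'
from h import *
c=cam('scene')
for n,p,z in(('mbaseR',(353,270),0),('mbaseL',(246,265),0),('eyepiece',(362,118),350),('stageR',(349,190),130),('cup',(369,248),68),('rackNear',(387,228),0),('timer',(340,312),0),('ptr',(277,356),85)):
    print(n,ray(c,p,z).round())
print('cams',-c[1].T@c[2])
E
```

```text
mbaseR [394. -46.   0.]
mbaseL [640.  56.   0.]
eyepiece [ 446. -178.  350.]
stageR [ 468. -177.  130.]
cup [366. -71.  68.]
rackNear [ 373. -221.    0.]
timer [369.  87.   0.]
ptr [413. 306.  85.]
cams [  30.49687717  913.48643095 1150.12201485]
```

Emit:
{"api": "drive_tool", "payload": {"targets": [[[0,0,-2,0],[0,0,-5,0]]], "fingers": 0}}

```text
time_s: 0.27
tcp_pos: [214.2, -505.1, 216.0]
tool_rot: [-3.136, -0.0, 0.401]
force: [0.3, -0.4, -0.2]
width: 84.4
finger_force: 0.0
```

Emit:
{"api": "drive_tool", "payload": {"targets": [[[2.2,-3.5,0,0],[4.4,-7,0,0],[6.5,-10.5,0,0],[8.7,-14,0,0],[10.9,-17.5,0,0],[13,-21,0,0],[15.2,-24.5,0,0],[17.4,-28,0,0],[19.9,-30.5,0,0],[22.4,-33,0,0]]], "fingers": 0}}

```text
time_s: 1.1
tcp_pos: [291.9, -113.4, 218.3]
tool_rot: [3.141, -0.001, 0.4]
force: [1.2, -0.4, -0.4]
width: 17.5
finger_force: 0.0
```

Emit:
{"api": "drive_tool", "payload": {"targets": [[[2.5,-2.7,0,0],[5,-5.6,0,0],[7.5,-8.6,0,0],[10,-11.7,0,0],[12.6,-14.9,0,0],[15.2,-18.1,0,0],[17.8,-21.3,0,0],[20.4,-24.5,0,0],[23,-27.7,0,0],[25.6,-30.9,0,0]]]}}

```text
time_s: 1.93
tcp_pos: [407.1, 271.5, 217.8]
tool_rot: [3.142, 0.0, 0.401]
force: [1.3, -1.1, 0.5]
width: 0.6
finger_force: 0.0
```

Emit:
{"api": "drive_tool", "payload": {"targets": [[[2.6,-3.2,0,0],[5.3,-6.5,0,0],[5.3,-6.5,0,0]]]}}

```text
time_s: 2.18
tcp_pos: [430.7, 354.4, 215.7]
tool_rot: [-3.142, 0.003, 0.404]
force: [-1.0, -0.6, -1.0]
width: 0.3
finger_force: 0.0
```

```bash
python3 - <<'E'
from h import *
s=ctrl.observe();c=cam('wrist',s);im=cams.capture('wrist');cv2.imwrite('pics/w1.png',im)
print(s['time_s'],s['tcp_pos'],s['tool_rot'],s['joint_pos'],s['width'])
print(proj(c,[527,271,105]),proj(c,[413,308,85]),redblob(im))
b=cams.capture('scene');cv2.imwrite('pics/s1.png',b);print(redblob(b)[-1]);b=cams.capture('side');cv2.imwrite('pics/d1.png',b);print(redblob(b))
E
```

```text
2.1833 [430.72330526 354.4223306  215.71426385] [-3.14155855e+00  3.10279903e-03  4.03929982e-01] [6.22468695e-01 2.87829479e-01 1.42606853e+00 7.12975699e-04
 1.43071629e+00 1.78923448e+00] 0.34184001074804876
[467.34799444 159.7224028 ] [362.13381289 263.0205522 ] [(np.int32(595), np.float64(508.0), np.float64(64.5)), (np.int32(267), np.float64(510.1), np.float64(69.8)), (np.int32(24), np.float64(525.4), np.float64(355.3))]
(np.int32(88), np.float64(206.9), np.float64(305.4))
[(np.int32(22), np.float64(329.5), np.float64(146.5)), (np.int32(29), np.float64(383.9), np.float64(196.0)), (np.int32(31), np.float64(357.1), np.float64(209.5)), (np.int32(229), np.float64(36.1), np.float64(286.4)), (np.int32(230), np.float64(156.5), np.float64(304.3)), (np.int32(48), np.float64(277.9), np.float64(430.1))]
```

View pics/w1.png

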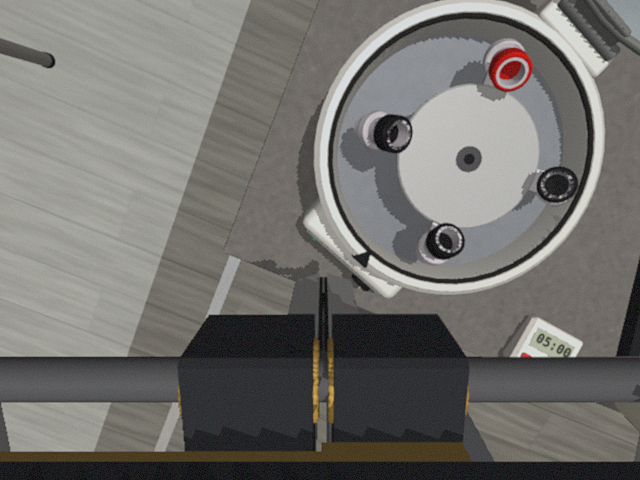

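View pics/s1.png

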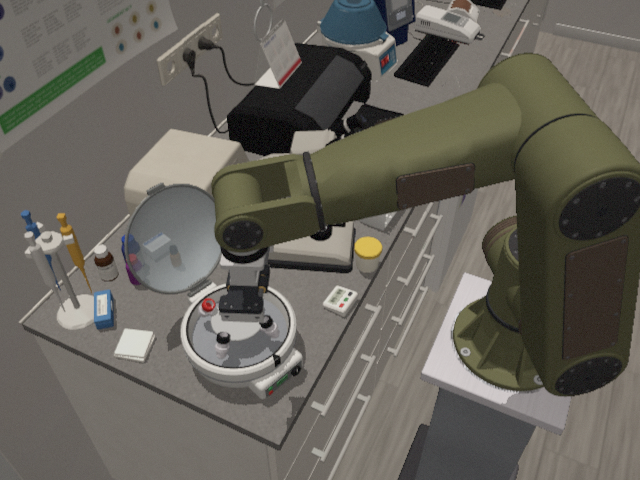

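The wrist view shows the hub at (469,159), within 2 mm of my estimate, and the pointer at (361,259). The red mouth is at (513,70), and the black mouths are at (398,133), (450,241) and (558,184). The scene view confirms that the rack, cup and timer are clear of the arm.

```bash
python3 - <<'E'
from h import *
s=dict(tcp_pos=[430.72330526,354.4223306,215.71426385],tool_rot=[-3.14155855,0.00310280,0.40392998])
c=cam('wrist',s);H=ray(c,(469,159),105);P=ray(c,(361,259),86)
f=lambda a:(np.linalg.norm((a-H)[:2]).round(1),np.degrees(np.arctan2(*(a-H)[1::-1])).round(1))
print(H,P,f(P))
for p in((513,70),(398,133),(450,241),(558,184)):print(f(ray(c,p,127)))
E
```

```text
[528.00656307 270.06875828 105.        ] [416.1961339  310.64701107  86.        ] (np.float64(118.9), np.float64(160.1))
(np.float64(64.2), np.float64(6.9))
(np.float64(63.4), np.float64(95.6))
(np.float64(63.4), np.float64(-172.6))
(np.float64(62.4), np.float64(-83.1))
```

Emit:
{"api": "drive_tool", "payload": {"targets": [[[0,0,3.5,0],[0,0,7,0],[0,0,10.1,0],[0,0,10.1,0],[0,0,10.1,0]]]}}

```text
time_s: 2.75
tcp_pos: [430.5, 348.6, 117.7]
tool_rot: [3.141, 0.001, 0.4]
force: [0.4, 0.5, 0.2]
width: 0.4
finger_force: 0.0
```

Emit:
{"api": "drive_tool", "payload": {"targets": [[[0,1.2,0,0],[0,3.0,0,0],[0,4.9,0,0],[0,6.8,0,0],[0,8.7,0,0],[0,10.6,0,0],[0,12.2,-3.5,0],[0,12.4,-7,0],[0,12.4,-9,0]]]}}

```text
time_s: 3.5
tcp_pos: [480.8, 234.0, 213.6]
tool_rot: [3.141, -0.007, 0.399]
force: [0.3, -0.4, 1.2]
width: 0.7
finger_force: 0.0
```

```bash
cat >> h.py <<'E'
C=np.array([528,270.5]);PAZ=160.5
def angs(names=('wrist','scene','side')):
    out=[]
    for n in names:
        s=ctrl.observe();c=cam(n,s);im=cams.capture(n)
        for a,u,v in redblob(im):
            p=ray(c,(u,v),124)[:2]-C;r=np.hypot(*p)
            if abs(r-62)<12 and a>20: out.append((n,round(s['time_s'],3),round(float((np.degrees(np.arctan2(p[1],p[0]))-PAZ)%360),1),int(a),round(float(r),1)))
    return out
E
python3 - <<'E'
from h import *
for i in range(3):
    for r in angs(): print(r)
cv2.imwrite('pics/w2.png',cams.capture('wrist'))
E
```

```text
('wrist', 3.5, 206.2, 1006, 66.0)
('scene', 3.55, 210.3, 88, 63.3)
('side', 3.6, 218.5, 228, 62.9)
('wrist', 3.65, 206.3, 857, 67.0)
('scene', 3.7, 210.1, 89, 63.6)
('side', 3.75, 218.5, 229, 62.9)
('wrist', 3.8, 206.1, 976, 66.7)
('scene', 3.85, 210.0, 89, 63.2)
('side', 3.9, 218.5, 229, 62.9)
```

View pics/w2.png

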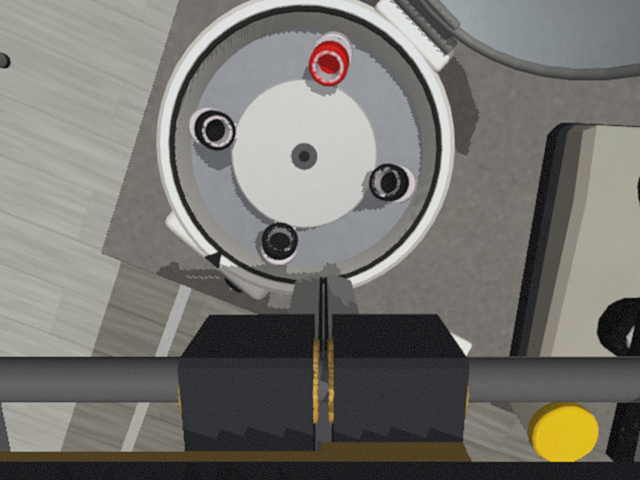

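The rotor has not moved: the finger passed over or beside the collar. I'll bring the tip down just in front of that collar and look at it.

Emit:
{"api": "drive_tool", "payload": {"targets": [[[0,-3.4,0,0],[0,-6.8,0,0],[0,-6.8,3,0],[0,-6.8,6,0],[0,-6.8,9,0],[0,-6.8,9,0],[0,-6.8,9,0]]]}}

```text
time_s: 4.58
tcp_pos: [452.0, 297.9, 116.7]
tool_rot: [3.141, 0.003, 0.401]
force: [-0.1, 0.3, -0.2]
width: 0.5
finger_force: 0.0
```

```bash
python3 - <<'E'
from h import *
s=ctrl.observe();print(s['time_s'],s['tcp_pos'])
w=cams.capture('wrist');b=cams.capture('side');a=cams.capture('scene')
T=s['tcp_pos']
for n in('wrist','side','scene'):
    c=cam(n,s);print(n,proj(c,T))
c=cams
r=lambda i,x,y,wd,h,k:cv2.resize(i[y:y+h,x:x+wd],(400,300),interpolation=cv2.INTER_CUBIC)
cv2.imwrite('pics/m3.png',np.vstack([np.hstack([r(w,200,60,280,210,1),r(w,240,200,160,120,1)]),np.hstack([r(b,110,240,200,150,1),r(a,160,240,160,120,1)])]))
print(angs())
E
```

```text
4.5833 [452.03006618 297.93356966 116.69061784]
wrist [320.93263532 269.38491177]
side [255.4265573  326.94181569]
scene [261.08406072 336.83860755]
[('wrist', 4.733, 207.5, 2072, 65.7), ('scene', 4.783, 210.1, 91, 63.6), ('side', 4.833, 218.8, 229, 62.9)]
```

View pics/m3.png

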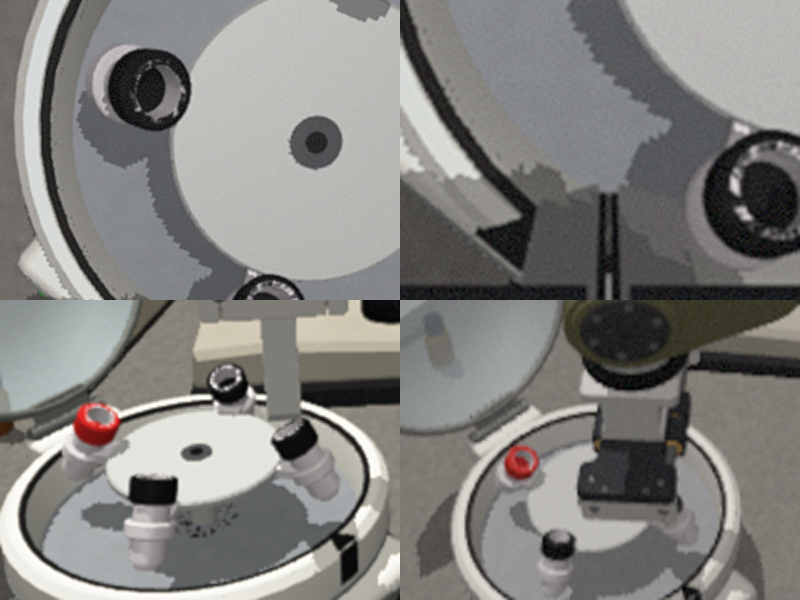

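The crops show the finger slab ending at about (251,299) in the side view. The reported TCP should project to (255,327), so the real tip sits well above it. I'll work out by how much.

```bash
python3 - <<'E'
from h import *
s=ctrl.observe();T=np.array(s['tcp_pos']);R=Ro.from_euler('xyz',s['tool_rot']).as_matrix()
print(s['time_s'],T)
for b in(0,15,20,25,30,35,40,45,50,97):
    P=T+R@[0,0,-b];Q=T+R@[8,0,-b]
    print(b,proj(cam('side'),P).round(1),proj(cam('scene'),P).round(1),'wrist +x edge',proj(cam('wrist',s),Q).round(1))
im=cams.capture('side');print(im[285:335:2,251].tolist())
E
```

```text
4.8833 [453.05554856 298.42118047 118.47112685]
0 [254.4 325.8] [260.5 336.3] wrist +x edge [320.9 255.4]
15 [253.6 314.8] [260.  331.9] wrist +x edge [320.8 263. ]
20 [253.4 311.1] [259.9 330.4] wrist +x edge [320.7 265.8]
25 [253.1 307.4] [259.7 328.9] wrist +x edge [320.6 268.7]
30 [252.9 303.7] [259.5 327.4] wrist +x edge [320.6 271.7]
35 [252.6 299.9] [259.4 325.9] wrist +x edge [320.5 274.9]
40 [252.4 296.1] [259.2 324.3] wrist +x edge [320.4 278.3]
45 [252.1 292.3] [259.1 322.8] wrist +x edge [320.4 281.9]
50 [251.9 288.4] [258.9 321.3] wrist +x edge [320.3 285.6]
97 [249.4 250.8] [257.4 306.3] wrist +x edge [319.3 334.5]
[[119, 124, 126], [119, 123, 125], [119, 124, 126], [120, 124, 126], [120, 125, 126], [119, 124, 125], [99, 103, 104], [110, 115, 116], [167, 177, 180], [139, 145, 148], [155, 156, 161], [151, 152, 157], [105, 106, 111], [14, 13, 14], [10, 9, 9], [13, 12, 12], [9, 9, 9], [78, 79, 81], [160, 161, 166], [165, 166, 171], [147, 147, 151], [129, 128, 132], [154, 153, 151], [170, 168, 165], [105, 104, 102]]
```

Emit:
{"api": "drive_tool", "payload": {"targets": [[[0,0,1.5,0],[0,0,3.0,0],[0,0,3.7,0],[0,0,3.7,0],[0,0,3.7,0]]]}}

```text
time_s: 5.35
tcp_pos: [452.7, 298.3, 80.6]
tool_rot: [-3.142, -0.0, 0.401]
force: [0.4, 0.0, -1.0]
width: 0.4
finger_force: 0.0
```

```bash
python3 - <<'E'
from h import *
s=ctrl.observe();print(s['time_s'],s['tcp_pos'])
w=cams.capture('wrist');b=cams.capture('side')
for d in(0,30,35,40,45):print(d,proj(cam('side'),np.array(s['tcp_pos'])+[0,0,d]))
r=lambda i,x,y,wd,h:cv2.resize(i[y:y+h,x:x+wd],(400,300),interpolation=cv2.INTER_CUBIC)
cv2.imwrite('pics/m4.png',np.hstack([r(w,200,150,280,210),r(b,180,240,120,90)]))
print(angs())
E
```

```text
5.35 [452.6642641  298.2511487   80.60369017]
0 [256.571944   352.36048266]
30 [255.12596153 331.37382451]
35 [254.87925054 327.79311781]
40 [254.63086263 324.18807252]
45 [254.38078062 320.55843964]
[('wrist', 5.45, 206.8, 804, 57.1), ('wrist', 5.45, 207.0, 698, 61.6), ('scene', 5.5, 210.1, 88, 63.8), ('side', 5.55, 218.8, 227, 62.9)]
```

View pics/m4.png

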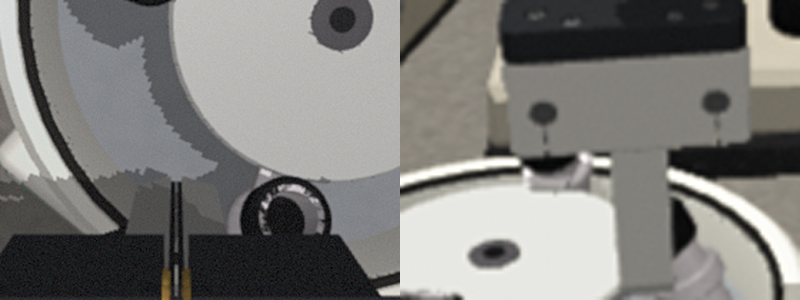

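Both views agree that the real tip is about 36 mm short of the TCP, so it's now at z≈117. Repeating the sweep at this height.

Emit:
{"api": "drive_tool", "payload": {"targets": [[[0,-2.5,0,0],[0,-4.5,0,0],[0,-4.5,0,0],[0,-3.3,0,0],[0,-1.5,0,0],[0,0.4,0,0],[0,2.3,0,0],[0,4.2,0,0],[0,6.0,-0.5,0],[0,6.4,-4,0]]]}}

```text
time_s: 6.43
tcp_pos: [476.2, 234.8, 116.0]
tool_rot: [3.141, 0.009, 0.398]
force: [-0.0, -0.0, -1.0]
width: 0.2
finger_force: 0.0
```

Emit:
{"api": "drive_tool", "payload": {"targets": [[[0,0,-4,0],[0,0,-5,0]]]}}

```text
time_s: 6.6
tcp_pos: [479.8, 238.2, 176.1]
tool_rot: [3.141, -0.007, 0.399]
force: [1.1, 0.6, 1.0]
width: 0.3
finger_force: 0.0
```

```bash
python3 - <<'E'
from h import *
for i in range(3):
    for r in angs(): print(r)
E
```

```text
('wrist', 6.6, 327.6, 1110, 65.6)
('scene', 6.65, 340.3, 79, 73.5)
('side', 6.7, 348.2, 271, 72.6)
('wrist', 6.75, 4.8, 935, 65.5)
('scene', 6.8, 14.0, 66, 73.5)
('side', 6.85, 21.6, 257, 68.8)
('wrist', 6.9, 41.6, 1032, 64.9)
('scene', 6.95, 48.5, 71, 70.1)
('side', 7.0, 57.3, 241, 62.6)
```

Emit:
{"api": "drive_tool", "payload": {"targets": [[[2,-0.5,0,0],[3.9,-0.9,0,0],[3.9,-0.9,3,0],[3.9,-0.9,6,0],[3.9,-0.9,7.5,0],[3.9,-0.9,8.5,0],[3.9,-0.9,8.5,0]]]}}

```text
time_s: 7.63
tcp_pos: [508.9, 262.4, 82.9]
tool_rot: [3.142, 0.004, 0.401]
force: [0.1, -0.3, -0.5]
width: 0.3
finger_force: 0.0
```

```bash
python3 - <<'E'
from h import *
s=ctrl.observe();print(s['time_s'],s['tcp_pos'],s['force'])
w=cams.capture('wrist');b=cams.capture('side')
for d in(36,45):print(d,proj(cam('side'),np.array(s['tcp_pos'])+[0,0,d]))
r=lambda i,x,y,wd,h:cv2.resize(i[y:y+h,x:x+wd],(400,300),interpolation=cv2.INTER_CUBIC)
cv2.imwrite('pics/m5.png',np.hstack([r(w,0,0,640,480),r(b,110,240,200,150)]))
for i in range(10):
    for x in angs(): print(*x)
E
```

```text
7.6333 [508.87868819 262.37365108  82.90169293] [ 0.13540452 -0.32599028 -0.50650626]
36 [224.0727261  304.38085643]
45 [223.48082231 298.20407344]
wrist 7.733 238.5 3063 66.8
scene 7.783 256.4 65 69.0
side 7.833 267.8 277 72.8
wrist 7.883 271.5 2521 66.6
scene 7.933 288.0 75 70.9
side 7.983 297.0 287 73.8
wrist 8.033 304.4 2020 66.1
scene 8.083 318.8 76 72.9
side 8.133 326.4 285 73.6
wrist 8.183 336.4 1927 65.5
scene 8.233 349.4 83 72.8
side 8.283 355.0 264 72.6
scene 8.383 19.5 74 72.7
side 8.433 24.5 249 68.6
scene 8.533 47.4 53 71.6
side 8.583 52.8 204 63.0
scene 8.683 78.2 61 66.0
side 8.733 86.2 198 55.9
wrist 8.783 110.0 1650 64.5
wrist 8.933 139.4 2452 65.4
side 9.033 165.8 189 51.7
wrist 9.083 170.7 1434 67.8
wrist 9.083 169.4 738 64.6
scene 9.133 184.1 37 65.9
side 9.183 201.6 212 58.3
```

View pics/m5.png

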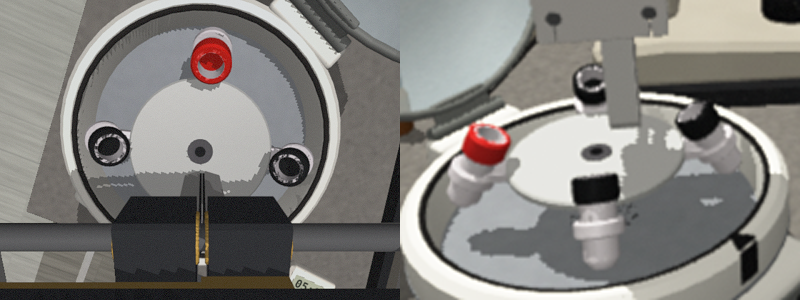

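Red, hub and fingertip are all where I expected: tip about 16 mm above the plate and 20 mm off the axis, rotor spinning freely. I'll lower to a close hover and track the slowdown.

Emit:
{"api": "drive_tool", "payload": {"targets": [[[0,0,0.7,0],[0,0,1.2,0],[0,0,1.2,0]]]}}

```text
time_s: 9.48
tcp_pos: [509.2, 262.5, 71.6]
tool_rot: [3.142, 0.002, 0.401]
force: [0.2, -0.9, 0.6]
width: 0.5
finger_force: 0.0
```

```bash
python3 - <<'E'
from h import *
import json
s=ctrl.observe();print(s['time_s'],s['tcp_pos'],s['force'])
L=[]
for i in range(14):
    L+=angs()
json.dump(L,open('l1.json','w'))
for x in L: print(*x)
E
```

```text
9.4833 [509.23373172 262.46968601  71.6007099 ] [ 0.15340799 -0.94566741  0.56839259]
wrist 9.483 247.5 1854 68.8
wrist 9.483 248.3 901 65.3
scene 9.533 263.6 73 69.6
side 9.583 273.4 280 73.1
wrist 9.633 276.5 3377 66.3
scene 9.683 291.2 75 71.6
side 9.733 298.4 285 73.8
wrist 9.783 304.1 1448 66.6
wrist 9.783 305.4 896 64.9
scene 9.833 317.6 73 73.0
side 9.883 323.8 284 73.8
wrist 9.933 332.4 2435 65.5
scene 9.983 343.5 81 73.1
side 10.033 348.4 275 72.6
scene 10.133 8.7 72 73.3
side 10.183 12.1 239 71.0
scene 10.283 33.8 62 72.3
side 10.333 38.7 242 66.4
scene 10.433 60.2 82 67.6
side 10.483 64.2 218 60.1
scene 10.583 87.0 81 65.8
side 10.633 92.0 179 56.5
wrist 10.683 114.7 1068 65.6
wrist 10.683 111.4 905 63.7
wrist 10.833 139.0 1425 66.2
wrist 10.833 137.5 867 64.2
side 10.933 158.2 240 54.1
wrist 10.983 163.7 3295 65.7
scene 11.033 174.1 46 63.4
side 11.083 192.5 170 55.4
wrist 11.133 188.9 3475 66.3
scene 11.183 201.1 67 63.0
side 11.233 215.8 243 63.1
wrist 11.283 213.5 1845 68.9
wrist 11.283 213.3 873 65.2
scene 11.333 227.3 81 65.5
side 11.383 240.9 246 68.1
wrist 11.433 237.5 3530 66.8
scene 11.483 252.7 65 68.3
side 11.533 261.3 282 71.9
```

```bash
cat > fit.py <<'E'
import numpy as np
from scipy.optimize import least_squares
W=[(6.6,327.6),(6.75,364.8),(6.9,401.6),(7.733,598.5),(7.883,631.5),(8.033,664.4),(8.183,696.4),(8.783,830),(8.933,859.4),(9.083,890.3),
(9.483,967.8),(9.633,996.5),(9.783,1024.6),(9.933,1052.4),(10.683,1193.5),(10.833,1218.5),(10.983,1243.7),(11.133,1268.9),(11.283,1293.4),(11.433,1317.5)]
def th(p,t):
    t0,w,c,k=p;d=np.asarray(t)-9; e=np.exp(-k*d)
    return t0+(w+c/k)*(1-e)/k-c/k*d
def om(p,t):
    t0,w,c,k=p;return (w+c/k)*np.exp(-k*(np.asarray(t)-9))-c/k
def fit(W):
    W=np.array(W);r=least_squares(lambda p:th(p,W[:,0])-W[:,1],[875,205,5,.08]);return r.x,r.fun
E
python3 - <<'E'
from fit import *
import json
p,f=fit(W);print(p,f.round(1))
for x in json.load(open('l1.json')):
    if x[0]!='wrist':
        t=th(p,x[1]);print(x[0],x[2],round((x[2]-t+180)%360-180,1),end='; ')
ts=np.arange(11,40,.05);t=th(p,ts);print()
for a in(1440,1800,2160,2520):
    i=np.argmax(t>a)
    if i:print(a,ts[i],om(p,ts[i]))
i=np.argmax(om(p,ts)<0);print('stop',ts[i],t[i])
E
```

```text
[8.71677762e+02 2.04606864e+02 9.42883676e+00 4.10620293e-02] [-0.1 -0.  -0.1 -0.6  0.3  1.   2.1 -3.1 -1.5 -1.7  0.6  1.2  1.9  2.5
 -2.1 -1.  -0.4 -0.2  0.3  0.9]
scene 263.6 5.4; side 273.4 5.4; scene 291.2 3.9; side 298.4 1.5; scene 317.6 1.6; side 323.8 -1.7; scene 343.5 -0.8; side 348.4 -5.3; scene 8.7 -3.5; side 12.1 -9.4; scene 33.8 -6.0; side 38.7 -10.2; scene 60.2 -6.7; side 64.2 -11.7; scene 87.0 -6.7; side 92.0 -10.5; side 158.2 3.5; scene 174.1 2.3; side 192.5 12.2; scene 201.1 4.0; side 215.8 10.4; scene 227.3 5.3; side 240.9 10.7; scene 252.7 6.1; side 261.3 6.6; 
1440 12.250000000000018 150.35829798205202
1800 15.000000000000057 109.78437052044404
2160 19.45000000000012 53.101892461672605
stop 24.550000000000193 2291.6159860294288
```

Emit:
{"api": "drive_tool", "payload": {"targets": [[[0,0,0,0],[0,0,0,0],[0,0,0,0],[0,0,0,0],[0,0,0,0],[0,0,0,0],[0,0,0,0],[0,0,0,0],[0,0,0,0],[0,0,0,0]]]}}

```text
time_s: 12.42
tcp_pos: [509.9, 262.8, 73.2]
tool_rot: [3.142, 0.0, 0.401]
force: [0.2, -0.4, -0.1]
width: 0.6
finger_force: 0.0
```

Emit:
{"api": "drive_tool", "payload": {"targets": [[[0,0,0,0],[0,0,0,0],[0,0,0,0],[0,0,0,0],[0,0,0,0],[0,0,0,0],[0,0,0,0],[0,0,0,0],[0,0,0,0],[0,0,0,0]]]}}

```text
time_s: 13.25
tcp_pos: [509.9, 262.8, 73.1]
tool_rot: [-3.142, 0.0, 0.401]
force: [-0.7, 0.0, -0.0]
width: 0.4
finger_force: 0.0
```

```bash
cat > run.py <<'E'
from h import *
from fit import *
import json,os,sys
names=sys.argv[1].split(',');n=int(sys.argv[2])
L=[];seen=set()
for i in range(n):
    L+=angs(names)
D=json.load(open('w.json')) if os.path.exists('w.json') else list(W)
p,_=fit(D)
for x in L:
    e=(x[2]-th(p,x[1])+180)%360-180; print(*x,'abs',round(float(th(p,x[1])+e),1),'err',round(float(e),1))
    if x[0]=='wrist' and x[1] not in seen: seen.add(x[1]);D.append((x[1],float(th(p,x[1])+e)))
json.dump(D,open('w.json','w'));p,f=fit(D);print(p,f[-n:].round(1))
ts=np.arange(11,60,.02);t=th(p,ts);o=om(p,ts);k=np.argmax(o<0)
for a in(1800,2160,2520):
    i=np.argmax(t>a)
    if i and o[i]>0:print(a,round(ts[i],2),o[i].round(1))
print('stop',ts[k],t[k],'now',ctrl.observe()['time_s'])
E
python3 run.py wrist 6
```

```text
wrist 13.25 151.3 2934 65.6 abs 1591.3 err 2.1
wrist 13.3 158.9 1569 67.2 abs 1598.9 err 3.0
wrist 13.3 157.5 869 64.4 abs 1597.5 err 1.6
wrist 13.35 165.2 2689 66.1 abs 1605.2 err 2.6
wrist 13.4 171.5 3355 66.0 abs 1611.5 err 2.2
wrist 13.45 178.1 3345 66.3 abs 1618.1 err 2.2
wrist 13.5 184.7 3416 66.2 abs 1624.7 err 2.2
[8.71639372e+02 2.04473697e+02 7.05885514e+00 5.24600901e-02] [ 0.  -0.8 -0.3  0.2  0.3  0.4]
1800 14.92 114.0
2160 18.94 66.7
stop 26.619999999999667 2399.0729693903145 now 13.55
```

Emit:
{"api": "drive_tool", "payload": {"targets": [[[0,0,0,0],[0,0,0,0],[0,0,0,0],[0,0,0,0],[0,0,0,0],[0,0,0,0],[0,0,0,0],[0,0,0,0],[0,0,0,0],[0,0,0,0]]]}}

```text
time_s: 14.38
tcp_pos: [509.9, 262.8, 73.2]
tool_rot: [-3.142, -0.0, 0.401]
force: [0.5, 0.5, -0.1]
width: 0.4
finger_force: 0.0
```

Emit:
{"api": "drive_tool", "payload": {"targets": [[[0,0,0,0],[0,0,0,0],[0,0,0,0],[0,0,0,0],[0,0,0,0],[0,0,0,0],[0,0,0,0],[0,0,0,0],[0,0,0,0],[0,0,0,0]]]}}

```text
time_s: 15.22
tcp_pos: [509.9, 262.8, 73.2]
tool_rot: [3.142, -0.0, 0.401]
force: [0.5, -0.6, 0.4]
width: 0.3
finger_force: 0.0
```

Emit:
{"api": "drive_tool", "payload": {"targets": [[[0,0,0,0],[0,0,0,0],[0,0,0,0],[0,0,0,0],[0,0,0,0],[0,0,0,0],[0,0,0,0],[0,0,0,0],[0,0,0,0],[0,0,0,0]]]}}

```text
time_s: 16.05
tcp_pos: [509.9, 262.8, 73.1]
tool_rot: [-3.142, 0.0, 0.401]
force: [-0.2, 0.3, 0.2]
width: 0.2
finger_force: 0.0
```

Emit:
{"api": "drive_tool", "payload": {"targets": [[[0,0,0,0],[0,0,0,0],[0,0,0,0],[0,0,0,0],[0,0,0,0],[0,0,0,0],[0,0,0,0],[0,0,0,0]]]}}

```text
time_s: 16.72
tcp_pos: [509.9, 262.7, 73.1]
tool_rot: [-3.142, 0.0, 0.401]
force: [-0.1, 0.5, -0.2]
width: 0.3
finger_force: 0.0
```

```bash
python3 run.py wrist,side 6
```

```text
wrist 16.717 187.0 2816 66.9 abs 1987.0 err 2.2
side 16.767 204.8 187 58.5 abs 2004.8 err 15.5
wrist 16.817 196.1 3474 66.5 abs 1996.1 err 2.2
side 16.867 213.5 204 61.5 abs 2013.5 err 15.1
wrist 16.917 205.3 1845 68.8 abs 2005.3 err 2.5
wrist 16.917 204.9 874 65.0 abs 2004.9 err 2.1
side 16.967 219.8 248 63.9 abs 2019.8 err 12.5
wrist 17.017 214.0 1852 68.9 abs 2014.0 err 2.3
wrist 17.017 213.9 862 65.1 abs 2013.9 err 2.2
side 17.067 230.1 235 65.7 abs 2030.1 err 14.0
wrist 17.117 222.6 3582 66.8 abs 2022.6 err 2.1
side 17.167 239.1 231 67.8 abs 2039.1 err 14.3
wrist 17.217 231.1 1855 69.0 abs 2031.1 err 2.0
wrist 17.217 231.4 867 65.2 abs 2031.4 err 2.3
side 17.267 246.1 257 69.6 abs 2046.1 err 12.7
[8.71678855e+02 2.04412226e+02 6.46270134e+00 5.55997294e-02] [-0.3 -0.2 -0.3 -0.   0.2  0.4]
1800 14.92 114.5
2160 18.88 68.9
stop 27.259999999999653 2426.8105598730117 now 17.3167
```

Emit:
{"api": "drive_tool", "payload": {"targets": [[[0,0,0.2,0],[0,0,0.2,0],[0,0,0.2,0],[0,0,0.2,0],[0,0,0.2,0],[0,0,0.2,0],[0,0,0.2,0],[0,0,0.2,0],[0,0,0.2,0],[0,0,0.2,0]]]}}

```text
time_s: 18.15
tcp_pos: [509.9, 262.8, 71.2]
tool_rot: [-3.142, -0.0, 0.401]
force: [0.5, -0.3, -0.5]
width: 0.4
finger_force: 0.0
```

Emit:
{"api": "drive_tool", "payload": {"targets": [[[0,0,0,0],[0,0,0,0]]]}}

```text
time_s: 18.32
tcp_pos: [509.9, 262.8, 71.2]
tool_rot: [-3.142, 0.0, 0.401]
force: [-1.1, 0.3, 0.1]
width: 0.6
finger_force: 0.0
```

```bash
python3 run.py wrist,scene 2
```

```text
wrist 18.317 319.4 2365 65.3 abs 2119.4 err -1.0
scene 18.367 326.2 79 73.3 abs 2126.2 err 2.1
wrist 18.417 326.4 1301 65.6 abs 2126.4 err -1.4
wrist 18.417 327.8 922 64.6 abs 2127.8 err 0.0
scene 18.467 333.0 82 72.8 abs 2133.0 err 1.5
[8.71586482e+02 2.04424953e+02 6.73806949e+00 5.39365171e-02] [0.2 0.6]
1800 14.92 114.4
2160 18.9 68.2
stop 26.97999999999966 2416.3916657364093 now 18.5167
```

Emit:
{"api": "drive_tool", "payload": {"targets": [[[0,0,0,0],[0,0,0,0],[0,0,0,0],[0,0,0,0],[0,0,0.6,0],[0,0,0.6,0]]]}}

```text
time_s: 19.02
tcp_pos: [510.5, 263.0, 65.0]
tool_rot: [-3.142, -0.002, 0.401]
force: [-1.3, -0.2, 9.7]
width: 0.5
finger_force: 4.4
```

```bash
python3 - <<'E'
from h import *
for r in angs(('side','scene','side','scene')):print(*r)
print(ctrl.observe()['force'],ctrl.observe()['time_s'])
E
```

```text
scene 19.167 1.9 79 73.8
[-0.13469393  0.86799483  7.05133616] 19.2167
```

Emit:
{"api": "drive_tool", "payload": {"targets": [[[0,0,-0.2,0],[0,0,-0.5,0],[0,0,-2,0],[0,0,-5,0],[0,0,-8,0],[0,0,-11,0],[0,0,-14,0],[0,0,-14,0],[0,0,-14,0],[0,0,-14,0]]]}}

```text
time_s: 20.05
tcp_pos: [509.4, 262.6, 204.0]
tool_rot: [3.142, 0.002, 0.401]
force: [-0.4, -0.1, -0.7]
width: 0.5
finger_force: 0.0
```

Emit:
{"api": "drive_tool", "payload": {"targets": [[[-3,0,0,0],[-6,0,0,0],[-9,0,0,0],[-9,0,0,0],[-9,0,0,0]]]}}

```text
time_s: 20.47
tcp_pos: [426.1, 227.3, 204.4]
tool_rot: [-3.142, 0.001, 0.401]
force: [0.8, 0.4, 0.3]
width: 0.2
finger_force: 0.0
```

```bash
sed -i 's/abs(r-62)<12/abs(r-62)<16/' h.py; python3 - <<'E'
from h import *
for r in angs(('scene','side','wrist')):print(*r)
s=ctrl.observe();c=cam('wrist',s);w=cams.capture('wrist');b=cams.capture('side')
d=np.array([np.cos(np.radians(PAZ)),np.sin(np.radians(PAZ))]);M=[*(C+62*d),127]
print(M,proj(c,M),proj(cam('side'),M),proj(c,[*C,105]),proj(c,[*(C+115*d),86]))
r=lambda i,x,y,wd,h:cv2.resize(i[y:y+h,x:x+wd],(400,300),interpolation=cv2.INTER_CUBIC)
cv2.imwrite('pics/m6.png',np.hstack([r(w,0,0,640,480),r(b,110,240,200,150)]));cv2.imwrite('pics/w6.png',w)
for q in angs(('scene','side')):print(*q)
E
```

```text
scene 20.467 2.7 74 73.7
side 20.517 358.6 263 71.7
wrist 20.567 4.9 495 68.4
wrist 20.567 4.3 246 64.8
[np.float64(469.55622755228495), np.float64(291.1960252724938), 127] [261.66258421 150.44106933] [243.33957068 314.56784307] [321.25872138  85.78455285] [227.13359238 198.65464377]
scene 20.717 2.8 74 73.5
side 20.767 358.6 263 71.7
```

View pics/m6.png

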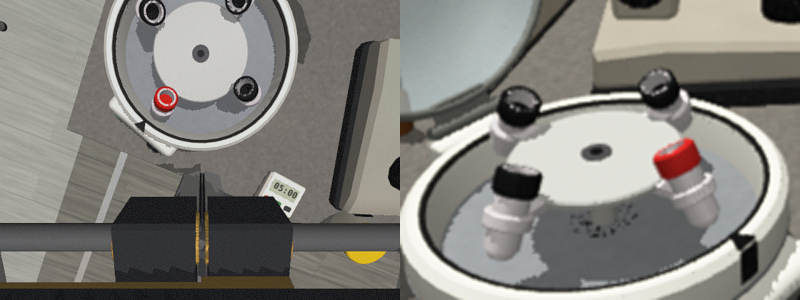

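The final view shows the rotor at rest with the red sleeve lined up with the black pointer, about 4° by measurement. The finger is clear of everything and nothing else has moved, so I'm handing in.

```bash
python3 -c "
from workcell import ctrl
print(ctrl.close_job())"
```

```text
the job is handed in; nothing more can be done
None
```

The job is handed in: one flick sent the rotor round more than five untouched turns, then a 7–10 N press on the plate stopped it with the red sleeve about 4° past the pointer by my camera estimate; an earlier sweep passed over the sleeves without moving the rotor, because the real fingertip sits about 36 mm short of the reported TCP.

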